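Lift the hot pan lid with the lid lifter at the cheese stall

TASK

The lid on the hotplate pan is hot: pick up the standing lid lifter, slide its tongue under the lid's loop handle and lift the lid off without touching it with the gripper, keeping it level. Set the lid down gently, flat and centred on the round wooden rest, then draw the lifter out, stand it upright on the bare counter and let go. Do not disturb the small pot with the knob.

Things in the scene. Friction and masses are not known exactly. Their poses are not given: they have to be found in the camera images.
- lid: Hot steel lid, 192 mm across, about 350 g, on the larger pan (on the white hotplate). Origin: centre of the underside of its plug (164 mm wide, 8 mm deep, inside the pan); z up; 77 mm above the counter. Flat top at z 12. Loop handle of 8 mm bar: level bar along the lid's y, axis at z 54, on posts at y +52 and -52 mm: 38 mm free below the bar. Balanced about the bar's middle; enter from -x or +x.
- lifter_grip (a point): Centre of the wooden grip of the loose C-shaped lid lifter, standing on its foot. Grip 40 (x) x 24 (y) x 36 mm tall; grasp across y. Directly below, the foot: a flat tongue 4 mm thick, 44 mm wide, x -35 to +37, underside 110 mm below the grip's centre, with a lip at the +x tip (14 mm tall in all). Upright strip at x -35 to -30; the C opens to +x. The lid's bar should lie on the tongue at x = 0.
- rest_top (a point): Centre of the top of the fixed round wooden rest, 200 mm across, 18 mm high, lying on the counter; the lid goes here, its plug standing on the wood. The bare counter is at height 0.
- knob_pot: Bystander: small closed metal pot, 126 mm across, 95 mm high to the top of its black knob. Origin: centre of its underside. Leave it alone.
Mind the look-alikes: they are no part of the job. There is more than one size of the part that bears lifter_grip; the job needs the largest. Of the things shaped like the lid, the steel one is meant.

How it is judged:
By the outcome, as a careful person would: the job done as asked, in the order asked, and still so for the second after the job is handed in, with the robot touching nothing.
It also fails if it takes over 64 s, if anything falls off the work surface, if the arm or the gripper's body presses on something with over 40 N, if the wrist force passes 120 N, or if a joint passes its speed limit or range.

ROBOT

A 6-joint arm with a two-finger parallel gripper is mounted at the origin on the work surface. World frame = base frame: x ahead of the robot, y to its left, z up, the work surface at z = 0. Lengths are in m, angles in rad, forces in N, time in s.
With the tool pointing down it reaches from about 0.3 to 0.875 m from the base axis. Payload 6.4 kg.
Tool frame: the origin (TCP) lies at the centre of the arm's flange, where the gripper is bolted on; the fingertips stand 173 mm ahead of it and the grasp point (between the pads) lies 155 mm ahead of it; z points along the fingers, x is the direction in which the jaws open and shut, and the axes are right-handed (so a half turn about z gives the same grasp; the last joint's range is limited). The gripper opens to 85 mm and grips with 20 to 120 N. Pads are 22 mm wide; open, the fingers measure 114 mm over their backs; the gripper's body (76 mm by 85 mm) begins 54 mm behind the grasp point. The pads swing forward as they close: fully open they stand 13 mm farther back than shut.
Start: joints at [-1.4, 0.181, 1.607, -0, 1.354, -0.206], TCP at [0.212, -0.535, 0.405] pointing down, gripper open.
Joint ranges: [-2.99, 2.99], [-0.89, 2.07], [0.3, 2.58], [-1.14, 4.28], [0, 2.63], [-3.12, 3.12]. Speed limits (rad/s): [2.57, 2.57, 3.01, 3.14, 3.14, 3.14].

INTERFACE

Orientations are given as a unit quaternion [w, x, y, z].
In Python, from bench import ctrl gives the robot as it stands. The module is installed in compiled form; this text tells all that it offers.
- The arm moves only by the tool move_arm, never from a script. Its argument "moves" is a list of rows, each an object of numbers: "gripper": the opening in per cent of the stroke, from 0 (shut) to 100 (fully open); "x", "y", "z": the shift along the tool's x, y, z in cm; "roll": the turn about the tool's z in degrees. In form: [{"gripper": .., "x": .., "y": .., "z": .., "roll": ..}, ...]. A call has 1 to 5 rows; each row shifts and turns the commanded pose from where the row before left it, along the tool's axes as they then stand; what a row does not reach is not made up. A row lasts 1/8 s, in which the tool goes at most 62.5 mm and 10.7 degrees, less where a joint would pass 70% of its speed; a pose out of reach is approached as far as the arm can. A call is refused whole if a number of a shift passes 6.25 or a number of a turn 10.7, either way. A call with a gripper value outside its range is refused whole. The fingers move at their own pace and stop on an object; the grip force is fixed at half the most. Time passes only in rows, so rows that do not move let the fingers close. It gives the time, the measured TCP pose, the force and the opening at its end, in the units of the state.
- ctrl.get_obs(): the state, without advancing time (a new reading comes with each control period).
- ctrl.camera(name): name is "side" or "top"; returns a dict with "img" (400x640x3 uint8, red, green, blue), "fx", "fy", "cx", "cy" (pixels), "world_from_camera" (4x4, takes a point from camera to world coordinates). Camera axes: x right, y up, looking along -z (the intrinsics and any distortion apply to the point x, -y, -z); pixel columns grow to the right and rows downward; lengths in m; the calibration is good to about 2 mm. A picture is of the moment at which its call begins. There is no depth.
- ctrl.hand_in(): hands the job in, once; it reports no verdict.
The state is a dict: "time_s": time; "q": joint angles; "dq": joint speeds; "joint_efforts": joint torques, N m; "eef_pos": TCP position; "eef_rot": TCP orientation; "wrist_force": force on the tool from outside, world axes, zero at the start; "torque": the same for the moment, N m; "opening": opening from 0.0 (shut) to 1.0 (fully open).
Only numpy, scipy, OpenCV 4.12 (cv2) and the standard library are available. Lean on these libraries where they do the work, as an engineer would, in place of code of your own. Each camera call takes 0.05 s, during which the arm holds its last target. There are 200 camera calls.

## Working session

There is one attempt and no reset: what is moved stays moved. The work goes in short steps, Python scripts to look and compute and a tool call to move; the robot and the scene stay as the last step left them, time stands still between calls to the robot, and variables do not carry over. Pictures are saved under pics/ and viewed, about 8 in all and at most 12, crops included, and the job is handed in when it is done.

Besides the shell and the picture viewer there is one more tool, called after "Call:" as name(argument=value, ...), one argument or row to a line, values as JSON. move_arm: Moves the arm, as the interface text tells. Its arguments: {"type":"object","properties":{"moves":{"type":"array","items":{"type":"object","properties":{"gripper":{"type":"number"},"x":{"type":"number"},"y":{"type":"number"},"z":{"type":"number"},"roll":{"type":"number"}}}}},"required":["moves"]}

```bash
mkdir -p pics; cat > h.py <<'E'
import numpy as np, cv2
from bench import ctrl
def cam(n,f=None):
    c=ctrl.camera(n)
    if f: cv2.imwrite('pics/'+f,cv2.cvtColor(c['img'],cv2.COLOR_RGB2BGR))
    return c
def ray(c,u,v):
    d=np.array([(u-c['cx'])/c['fx'],-(v-c['cy'])/c['fy'],-1.]);T=np.array(c['world_from_camera'])
    return T[:3,3],T[:3,:3]@d
def plane(c,u,v,z):
    o,d=ray(c,u,v);return o+d*(z-o[2])/d[2]
def proj(c,p):
    T=np.array(c['world_from_camera']);q=T[:3,:3].T@(np.array(p)-T[:3,3])
    return c['cx']+c['fx']*q[0]/-q[2], c['cy']-c['fy']*q[1]/-q[2]
E
python3 - <<'E'
from h import *
np.set_printoptions(precision=3,suppress=True)
for n in ('top','side'):
    c=cam(n,n+'0.png');print(n,[c[k] for k in('fx','fy','cx','cy')],c.keys());print(np.array(c['world_from_camera']))
print(ctrl.get_obs())
E
```

```text
top [472.8583624499547, 472.8583624499547, 321.8985912659106, 197.65813511064562] dict_keys(['img', 'fx', 'fy', 'cx', 'cy', 'world_from_camera'])
[[-0.005  0.995 -0.096  0.43 ]
 [-1.    -0.007 -0.02  -0.109]
 [-0.021  0.095  0.995  1.161]
 [ 0.     0.     0.     1.   ]]
side [370.9347921106197, 370.9347921106197, 315.6055797047899, 199.31220981840463] dict_keys(['img', 'fx', 'fy', 'cx', 'cy', 'world_from_camera'])
[[ 0.964  0.18  -0.195  0.37 ]
 [-0.265  0.641 -0.721 -0.726]
 [-0.005  0.746  0.665  0.658]
 [ 0.     0.     0.     1.   ]]
{'time_s': 0.1, 'q': array([-1.4  ,  0.181,  1.608, -0.   ,  1.354, -0.206]), 'dq': array([-0.001, -0.001, -0.002,  0.001,  0.001, -0.002]), 'joint_efforts': array([  0.   , -44.588, -35.224,  -0.   ,   0.004,  -0.   ]), 'eef_pos': array([ 0.212, -0.534,  0.404]), 'eef_rot': array([-0.001,  0.827, -0.562, -0.001]), 'wrist_force': array([0.091, 1.487, 0.565]), 'torque': array([-0.021,  0.028,  0.05 ]), 'opening': 1.000136872107378}
```

View pics/top0.png

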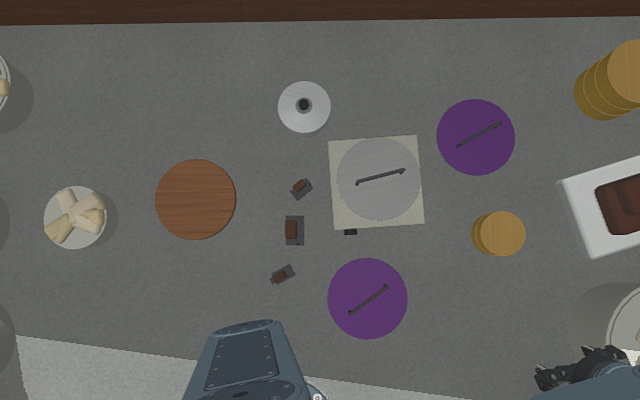

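View pics/side0.png

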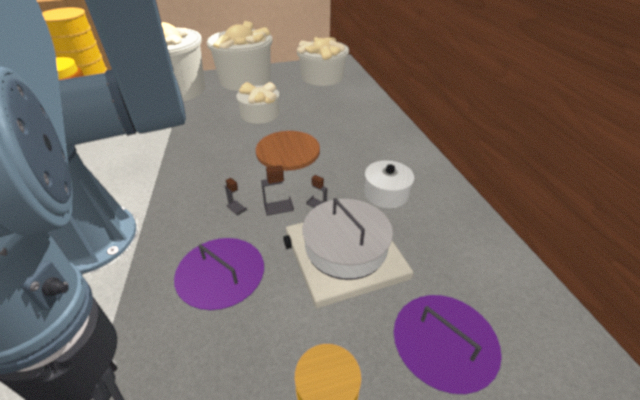

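The top view shows the lid at about (379,178), its handle running (357,184)–(404,171), the rest at (196,199), the large lifter at (293,230) with small ones at (301,187) and (282,274), and the knob pot at (304,106). The side view agrees, with the large lifter's grip at (275,174).

```bash
python3 - <<'E'
import cv2,numpy as np
t=cv2.imread('pics/top0.png');s=cv2.imread('pics/side0.png')
a=cv2.resize(t[205:255,265:325],None,fx=7,fy=7,interpolation=cv2.INTER_CUBIC)
b=cv2.resize(s[155:225,245:305],None,fx=6,fy=6,interpolation=cv2.INTER_CUBIC)
d=cv2.resize(t[130:235,325:430],None,fx=3.6,fy=3.6,interpolation=cv2.INTER_CUBIC)
o=np.zeros((600,800,3),np.uint8);o[:a.shape[0]//1,:420]=a[:,:420];o[:420,430:790]=b[:420,:360]
cv2.imwrite('pics/c1.png',o)
E
python3 - <<'E'
from h import *
np.set_printoptions(precision=4,suppress=True)
t=cam('top');s=cam('side')
def hsv(c):return cv2.cvtColor(c['img'],cv2.COLOR_RGB2HSV)
def comps(m,x0,y0,x1,y1,mn=15):
    w=np.zeros_like(m);w[y0:y1,x0:x1]=m[y0:y1,x0:x1]
    cs=cv2.findContours(w,cv2.RETR_EXTERNAL,cv2.CHAIN_APPROX_NONE)[0]
    return sorted([k for k in cs if len(k)>=mn],key=cv2.contourArea,reverse=True)
h=hsv(t);br=cv2.inRange(h,(0,90,30),(18,255,200))
for k in comps(br,140,140,330,300,8)[:5]:
    print('top brown',cv2.contourArea(k),cv2.minAreaRect(k), cv2.fitEllipse(k) if len(k)>=5 else '')
k=comps(br,140,140,250,260)[0];e=cv2.fitEllipse(k)
print('rest',plane(t,*e[0],.018),[np.ptp([plane(t,*p[0],.018)[i] for p in k]) for i in (0,1)])
hs=hsv(s);bs=cv2.inRange(hs,(0,90,30),(18,255,200))
for k in comps(bs,220,120,330,215,6)[:5]: print('side brown',cv2.contourArea(k),cv2.minAreaRect(k))
k=comps(bs,240,120,330,168)[0];e=cv2.fitEllipse(k);print('rest side',plane(s,*e[0],.018))
dk=cv2.inRange(t['img'],(0,0,0),(80,80,80))
for k in comps(dk,335,140,425,215,6)[:3]: print('bar',cv2.contourArea(k),cv2.minAreaRect(k))
for k in comps(dk,280,205,310,250,6)[:3]: print('foot',cv2.contourArea(k),cv2.minAreaRect(k))
# lid disc
g=cv2.GaussianBlur(cv2.cvtColor(t['img'],cv2.COLOR_RGB2GRAY),(3,3),0)
c=cv2.HoughCircles(g[125:235,320:430],cv2.HOUGH_GRADIENT,1,50,param1=80,param2=15,minRadius=35,maxRadius=48)
print('lid',c)
E
```

```text
top brown 5012.5 ((195.0, 199.0), (80.0, 80.0), 90.0) ((195.0092315673828, 199.094970703125), (79.07730865478516, 80.7327880859375), 53.44116973876953)
top brown 138.5 ((290.5, 229.0), (16.0, 9.0), 90.0) ((290.3573913574219, 229.05337524414062), (10.111254692077637, 19.655134201049805), 179.61004638671875)
top brown 63.5 ((279.10003662109375, 276.7000427246094), (6.708203315734863, 12.074766159057617), 63.43495178222656) ((278.4945373535156, 276.781005859375), (6.655882358551025, 14.13857364654541), 60.478153228759766)
top brown 57.0 ((298.86724853515625, 184.99114990234375), (6.58504581451416, 11.288651466369629), 48.8140754699707) ((298.8143615722656, 185.14071655273438), (6.822595596313477, 12.877206802368164), 51.058929443359375)
rest [0.5379 0.2239 0.018 ] [np.float64(0.19624977150753242), np.float64(0.19689542303164248)]
side brown 2149.5 ((287.6000061035156, 151.20001220703125), (46.51021194458008, 61.715476989746094), 63.43495178222656)
side brown 89.5 ((317.0, 181.5), (11.0, 10.0), 90.0)
side brown 78.5 ((231.24325561523438, 184.45947265625), (11.836727142333984, 9.206343650817871), 80.53767395019531)
rest side [0.535  0.2109 0.018 ]
bar 122.0 ((379.4423522949219, 176.28843688964844), (4.999229907989502, 51.220184326171875), 74.74488067626953)
foot 491.0 ((294.0, 230.0), (28.0, 18.0), 90.0)
lid [[[56.5 54.5 42.9]]]
```

View pics/c1.png

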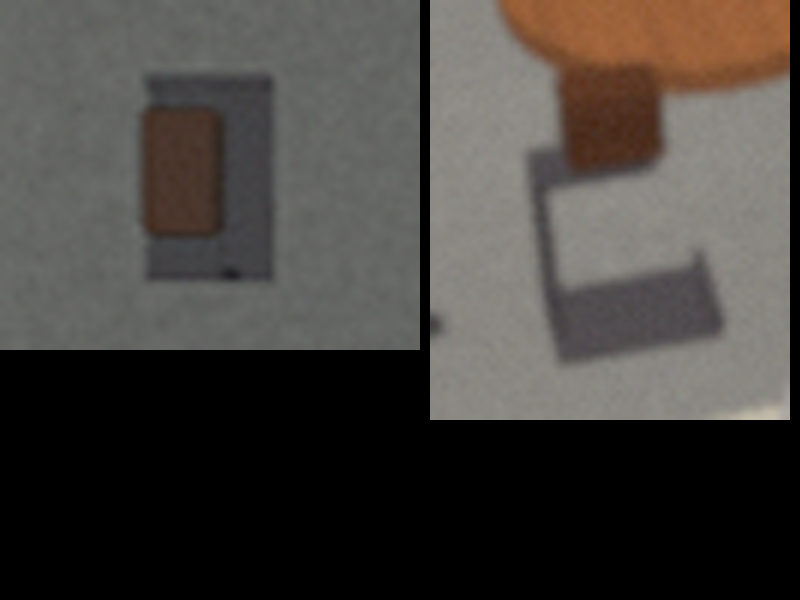

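```bash
python3 - <<'E'
import cv2,numpy as np
t=cv2.imread('pics/top0.png');s=cv2.imread('pics/side0.png')
a=cv2.resize(t[130:230,330:430],None,fx=4,fy=4,interpolation=cv2.INTER_CUBIC)
b=cv2.resize(s[190:280,295:395],None,fx=4,fy=4,interpolation=cv2.INTER_CUBIC)
o=np.zeros((400,800,3),np.uint8);o[:,:400]=a;o[:360,400:]=b
cv2.imwrite('pics/c2.png',o)
E
python3 - <<'E'
from h import *
np.set_printoptions(precision=4,suppress=True)
t=cam('top');s=cam('side')
def tri(a,b):
    o1,d1=ray(t,*a);o2,d2=ray(s,*b)
    k=np.linalg.lstsq(np.c_[d1,-d2],o2-o1,rcond=None)[0]
    p,q=o1+k[0]*d1,o2+k[1]*d2;return (p+q)/2,np.linalg.norm(p-q)
f=lambda z:plane(t,290.6,229.2,z)
print('grip top',f(.128),'side at centre',proj(s,f(.128)-[0,0,.018]))
for u,v in((146,75),(273,75),(273,280),(146,280)):
    print('foot',plane(t,u/7+265-.5,v/7+205-.5,.004))
for u,v in((560,362),(722,330),(703,250+12)): print('foot side',plane(s,(u-430)/6+245-.5,v/6+155-.5,.0))
print('lid',plane(t,376.5,179.5,.089)); print('bar',plane(t,379.4,176.3,.135))
E
```

```text
grip top [ 0.4601 -0.0195  0.128 ] side at centre (np.float64(274.9904934617843), np.float64(174.51964991620451))
foot [0.4981 0.0042 0.004 ]
foot [ 0.4978 -0.0403  0.004 ]
foot [ 0.4264 -0.0403  0.004 ]
foot [0.4266 0.004  0.004 ]
foot side [ 0.4255 -0.0363  0.    ]
foot side [ 0.4962 -0.0355  0.    ]
foot side [0.4978 0.0099 0.    ]
lid [ 0.5733 -0.2121  0.089 ]
bar [ 0.5742 -0.2141  0.135 ]
```

View pics/c2.png

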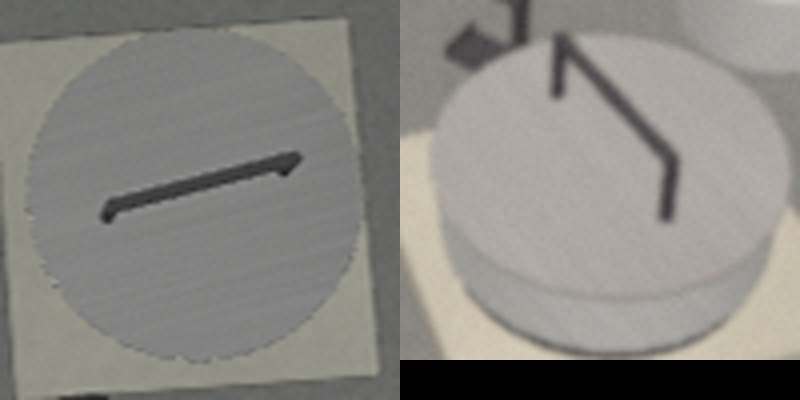

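```bash
python3 - <<'E'
from h import *
np.set_printoptions(precision=4,suppress=True)
t=cam('top');s=cam('side')
for c,P in((t,((108,207),(298,158))),(s,((562,39),(674,157)))):
    r=[plane(c,(u/4+330 if c is t else (u-400)/4+295)-.5,(v/4+130 if c is t else v/4+190)-.5,.135 if c is t else .133) for u,v in P]
    d=r[0]-r[1];print(r,(r[0]+r[1])/2,np.linalg.norm(d),np.degrees(np.arctan2(-d[0],d[1])))
print('pot',plane(t,304,105,.06))
# pose plan from current pose
from scipy.spatial.transform import Rotation as R
o=ctrl.get_obs();w,x,y,z=o['eef_rot'];M=R.from_quat([x,y,z,w]).as_matrix();print(M,o['eef_pos'])
g=np.array([.461,-.018,.272])
print('shift cm tool',M.T@(g-o['eef_pos'])*100,'yaw x',np.degrees(np.arctan2(M[1,0],M[0,0])))
E
```

```text
[array([ 0.5637, -0.164 ,  0.135 ]), array([ 0.5899, -0.2679,  0.135 ])] [ 0.5768 -0.216   0.135 ] 0.1071860444394586 14.150491416841477
[array([ 0.5634, -0.168 ,  0.133 ]), array([ 0.5898, -0.2653,  0.133 ])] [ 0.5766 -0.2166  0.133 ] 0.10082960143757688 15.194253272641458
pot [ 0.7577 -0.0451  0.06  ]
[[ 0.3679 -0.9299 -0.0001]
 [-0.9299 -0.3679  0.0003]
 [-0.0003 -0.     -1.    ]] [ 0.2116 -0.5346  0.4045]
shift cm tool [-38.8594 -42.2009  13.2684] yaw x -68.41400615479452
```

Call:
move_arm(
  moves=[
    {"gripper": 100, "roll": 7.2},
    {"roll": 7.2},
    {"roll": 7.2},
    {"gripper": 100},
    {"x": -4, "y": -2},
  ],
)

```text
validation failed for argument at $.mo...
```

Call:
move_arm(
  moves=[
    {"x": -5, "y": -2.4},
    {"x": -5, "y": -2.4},
    {"x": -5, "y": -2.4},
    {"x": -5, "y": -2.4},
    {"x": -5, "y": -2.4},
  ],
)

```text
validation failed for argument at $.mo...
```

Call:
move_arm(
  moves=[
    {"x": -5, "y": -2.4},
    {"x": -5, "y": -2.4},
    {"x": -5, "y": -2.4},
    {"x": -3, "y": -2},
    {},
  ],
)

```text
validation failed for argument at $.mo...
```

All fields seem to be required in every row.

Call:
move_arm(
  moves=[
    {"gripper": 100, "x": 0, "y": 0, "z": 0, "roll": 7.2},
    {"gripper": 100, "x": 0, "y": 0, "z": 0, "roll": 7.2},
    {"gripper": 100, "x": 0, "y": 0, "z": 0, "roll": 7.2},
    {"gripper": 100, "x": 0, "y": 0, "z": 0, "roll": 0},
    {"gripper": 100, "x": -4, "y": -2, "z": 0, "roll": 0},
  ],
)

```text
time_s: 1.02
eef_pos: [0.2308, -0.4958, 0.4047]
eef_rot: [-0.0, -0.707, 0.707, -0.0]
wrist_force: [0.4, -0.3, 0.5]
opening: 0.999
```

Call:
move_arm(
  moves=[
    {"gripper": 100, "x": -5, "y": -2.4, "z": 0, "roll": 0},
    {"gripper": 100, "x": -5, "y": -2.4, "z": 0, "roll": 0},
    {"gripper": 100, "x": -5, "y": -2.4, "z": 0, "roll": 0},
    {"gripper": 100, "x": -5, "y": -2.4, "z": 0, "roll": 0},
    {"gripper": 100, "x": -5, "y": -2.4, "z": 0, "roll": 0},
  ],
)

```text
time_s: 1.65
eef_pos: [0.3521, -0.2431, 0.405]
eef_rot: [-0.0, 0.708, -0.706, 0.0]
wrist_force: [0.7, 0.5, -0.7]
opening: 0.997
```

Call:
move_arm(
  moves=[
    {"gripper": 100, "x": -5, "y": -2.4, "z": 0, "roll": 0},
    {"gripper": 100, "x": -5, "y": -2.4, "z": 0, "roll": 0},
    {"gripper": 100, "x": -5, "y": -2.4, "z": 0, "roll": 0},
    {"gripper": 100, "x": -3, "y": -2, "z": 0, "roll": 0},
    {"gripper": 100, "x": 0, "y": 0, "z": 0, "roll": 0},
  ],
)

```text
time_s: 2.28
eef_pos: [0.4443, -0.0627, 0.4048]
eef_rot: [-0.0, 0.709, -0.705, 0.0]
wrist_force: [-0.2, -1.1, 0.4]
opening: 1.001
```

Call:
move_arm(
  moves=[
    {"gripper": 100, "x": -2.2, "y": -0.8, "z": 0, "roll": 0},
    {"gripper": 100, "x": -2.3, "y": -0.9, "z": 0, "roll": 0},
    {"gripper": 100, "x": 0, "y": 0, "z": 3, "roll": 0},
    {"gripper": 100, "x": 0, "y": 0, "z": 4, "roll": 0},
    {"gripper": 100, "x": 0, "y": 0, "z": 3, "roll": 0},
  ],
)

```text
time_s: 2.9
eef_pos: [0.4601, -0.0204, 0.3033]
eef_rot: [0.0, 0.708, -0.707, -0.0]
wrist_force: [0.2, -0.1, 0.6]
opening: 1.0
```

```bash
python3 - <<'E'
from h import *
t=cam('top');s=cam('side')
a=cv2.resize(t['img'][180:270,240:340],None,fx=4,fy=4,interpolation=cv2.INTER_CUBIC)
b=cv2.resize(s['img'][130:230,225:325],None,fx=4,fy=4,interpolation=cv2.INTER_CUBIC)
o=np.zeros((400,800,3),np.uint8);o[:360,:400]=a;o[:,400:]=b
cv2.imwrite('pics/c3.png',o[:,:,::-1]);print(ctrl.get_obs()['eef_pos'])
E
```

```text
[ 0.45896715 -0.02008258  0.30161934]
```

View pics/c3.png

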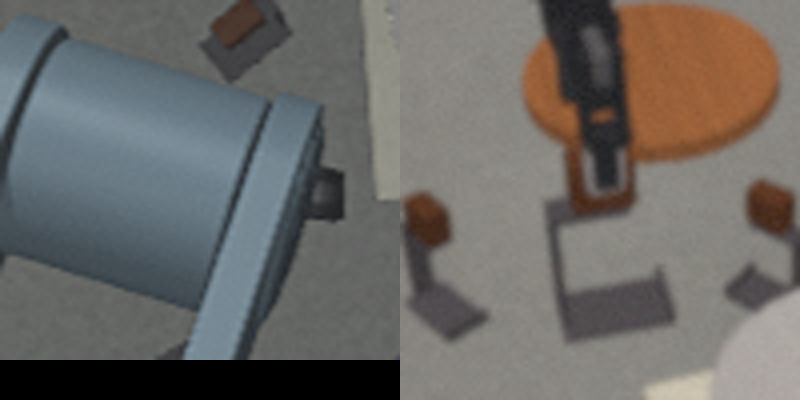

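The side crop shows the near finger at (605,150), just in front of the grip at (600,180) and centred on it. I'll go down and close.

Call:
move_arm(
  moves=[
    {"gripper": 100, "x": -0.2, "y": -0.2, "z": 2, "roll": 0},
    {"gripper": 100, "x": 0, "y": 0, "z": 1.0, "roll": 0},
    {"gripper": 40, "x": 0, "y": 0, "z": 0, "roll": 0},
    {"gripper": 0, "x": 0, "y": 0, "z": 0, "roll": 0},
    {"gripper": 0, "x": 0, "y": 0, "z": 0, "roll": 0},
  ],
)

```text
time_s: 3.62
eef_pos: [0.463, -0.0178, 0.2755]
eef_rot: [0.0, -0.707, 0.707, -0.001]
wrist_force: [-0.5, 0.3, 1.2]
opening: 0.378
```

Call:
move_arm(
  moves=[
    {"gripper": 0, "x": 0, "y": 0, "z": 0, "roll": 0},
    {"gripper": 0, "x": 0, "y": 0, "z": 0, "roll": 0},
    {"gripper": 0, "x": 0, "y": 0, "z": 0, "roll": 0},
    {"gripper": 0, "x": 0, "y": 0, "z": 0, "roll": 0},
    {"gripper": 0, "x": 0, "y": 0, "z": 0, "roll": 0},
  ],
)

```text
time_s: 4.25
eef_pos: [0.4631, -0.0177, 0.2754]
eef_rot: [0.0, -0.707, 0.707, -0.001]
wrist_force: [0.2, 2.4, 6.5]
opening: 0.27
```

Call:
move_arm(
  moves=[
    {"gripper": 0, "x": 0, "y": 0, "z": -1, "roll": 0},
    {"gripper": 0, "x": 0, "y": 0, "z": -3, "roll": 0},
    {"gripper": 0, "x": 0, "y": 0, "z": -3, "roll": 0},
    {"gripper": 0, "x": 0, "y": 0, "z": -3, "roll": 0},
    {"gripper": 0, "x": 0, "y": 0, "z": -3, "roll": 0},
  ],
)

```text
time_s: 4.88
eef_pos: [0.4622, -0.0177, 0.4055]
eef_rot: [-0.0, -0.707, 0.707, 0.0]
wrist_force: [0.0, 0.3, -2.1]
opening: 0.267
```

Call:
move_arm(
  moves=[
    {"gripper": 0, "x": 3, "y": 0, "z": 0, "roll": 0},
    {"gripper": 0, "x": 4, "y": 0, "z": 0, "roll": 0},
    {"gripper": 0, "x": 4, "y": 0, "z": 0, "roll": 0},
    {"gripper": 0, "x": 4, "y": 0, "z": 0, "roll": 0},
    {"gripper": 0, "x": 4, "y": 0, "z": 0, "roll": 0},
  ],
)

```text
time_s: 5.5
eef_pos: [0.4622, -0.2089, 0.4046]
eef_rot: [-0.0, -0.707, 0.707, 0.0]
wrist_force: [1.0, 1.2, -1.6]
opening: 0.268
```

Call:
move_arm(
  moves=[
    {"gripper": 0, "x": 3.5, "y": -0.8, "z": 0, "roll": 0},
    {"gripper": 0, "x": 0, "y": 0, "z": 0, "roll": -5},
    {"gripper": 0, "x": 0, "y": 0, "z": 0, "roll": -5},
    {"gripper": 0, "x": 0, "y": 0, "z": 0, "roll": -5},
    {"gripper": 0, "x": 0, "y": 0, "z": 0, "roll": 0},
  ],
)

```text
time_s: 6.12
eef_pos: [0.4704, -0.2426, 0.4044]
eef_rot: [0.0, 0.793, -0.609, -0.001]
wrist_force: [-0.0, 0.5, -3.4]
opening: 0.267
```

```bash
python3 - <<'E'
from h import *
s=cam('side');o=ctrl.get_obs();print(o['eef_pos'],o['eef_rot'],o['wrist_force'],o['opening'])
i=s['img'][130:280,220:420];cv2.imwrite('pics/c4.png',cv2.resize(i,None,fx=4,fy=4,interpolation=cv2.INTER_CUBIC)[:,:,::-1])
E
```

```text
[ 0.47042963 -0.24262691  0.4045005 ] [ 9.00646877e-05  7.92748933e-01 -6.09548137e-01 -4.35398854e-04] [-0.86406561  0.85545224 -2.94268248] 0.26631508299409296
```

View pics/c4.png

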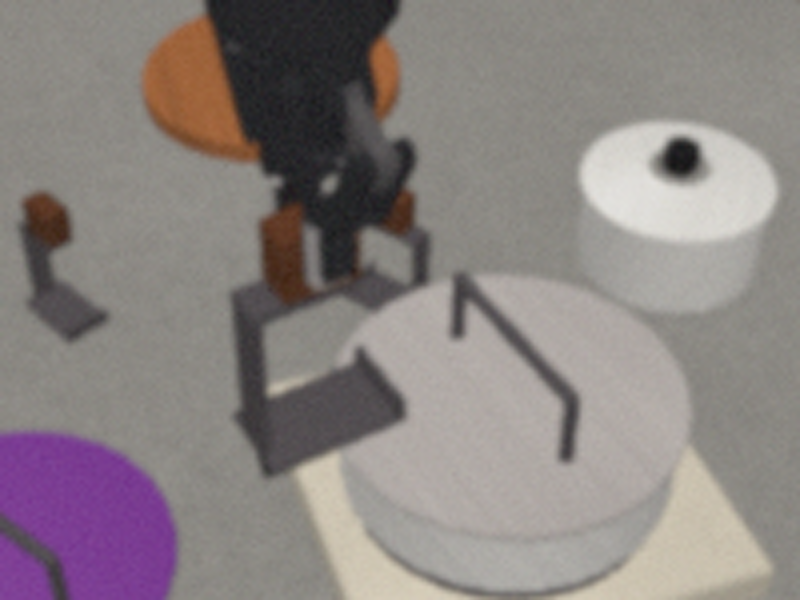

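```bash
python3 - <<'E'
from h import *
s=cam('side');a=np.radians(14.9);u=np.array([np.cos(a),np.sin(a)]);v=np.array([-u[1],u[0]])
g=np.array([.4704,-.2426])-.002*u
for x,y,z in((.037,.022,.143),(.037,-.022,.143),(.037,-.022,.129),(-.035,-.022,.129)):
    p=proj(s,[*(g+x*u+y*v),z]);print(((p[0]+.5-220)*4,(p[1]+.5-130)*4))
for y in(.052,-.052):
    p=proj(s,[*(np.array([.575,-.2145])+y*v),.133]);print('bar',(p[0]+.5-220)*4,(p[1]+.5-130)*4)
E
```

```text
(np.float64(365.2123678147202), np.float64(344.5398785278436))
(np.float64(410.82353767485597), np.float64(399.8893695600591))
(np.float64(410.6114366035815), np.float64(419.90111751696463))
(np.float64(278.2574683083533), np.float64(477.6032926640818))
bar 456.70969582468956 275.1202038443679
bar 570.8026309954305 396.82575549397734
```

The side crop shows the tongue just left of the lid, with its lip at (360,352)–(402,410), parallel to the handle at (462,280)–(575,400). Predicted and seen pixels agree within about 3 px. Next I'll lower 3 cm and slide in, in slow rows.

Call:
move_arm(
  moves=[
    {"gripper": 0, "x": 0, "y": 0, "z": 1.5, "roll": 0},
    {"gripper": 0, "x": 0, "y": 0, "z": 1.5, "roll": 0},
    {"gripper": 0, "x": 0, "y": 0, "z": 0, "roll": 0},
    {"gripper": 0, "x": 0, "y": -1.5, "z": 0, "roll": 0},
    {"gripper": 0, "x": 0, "y": -1.5, "z": 0, "roll": 0},
  ],
)

```text
time_s: 6.85
eef_pos: [0.5009, -0.2349, 0.3754]
eef_rot: [-0.0, 0.793, -0.609, 0.001]
wrist_force: [-0.4, 0.0, -2.7]
opening: 0.271
```

Call:
move_arm(
  moves=[
    {"gripper": 0, "x": 0, "y": -1.5, "z": 0, "roll": 0},
    {"gripper": 0, "x": 0, "y": -1, "z": 0, "roll": 0},
    {"gripper": 0, "x": 0, "y": 0, "z": 0, "roll": 0},
    {"gripper": 0, "x": 0, "y": 0, "z": 0, "roll": 0},
    {"gripper": 0, "x": 0, "y": 0, "z": 0, "roll": 0},
  ],
)

```text
time_s: 7.48
eef_pos: [0.5234, -0.2286, 0.3747]
eef_rot: [0.0, 0.793, -0.609, -0.0]
wrist_force: [0.8, -0.4, -1.5]
opening: 0.271
```

```bash
python3 - <<'E'
from h import *
s=cam('side');o=ctrl.get_obs();print(o['eef_pos'],o['eef_rot'],o['wrist_force'],o['opening'])
i=s['img'][170:270,270:400];cv2.imwrite('pics/c5.png',cv2.resize(i,None,fx=6,fy=6,interpolation=cv2.INTER_CUBIC)[:,:,::-1])
E
```

```text
[ 0.52343971 -0.22865147  0.37470738] [ 4.14191964e-05  7.93136076e-01 -6.09044463e-01 -6.83831321e-05] [-0.0846071  -0.39110054 -2.38352953] 0.26977717378513033
```

View pics/c5.png

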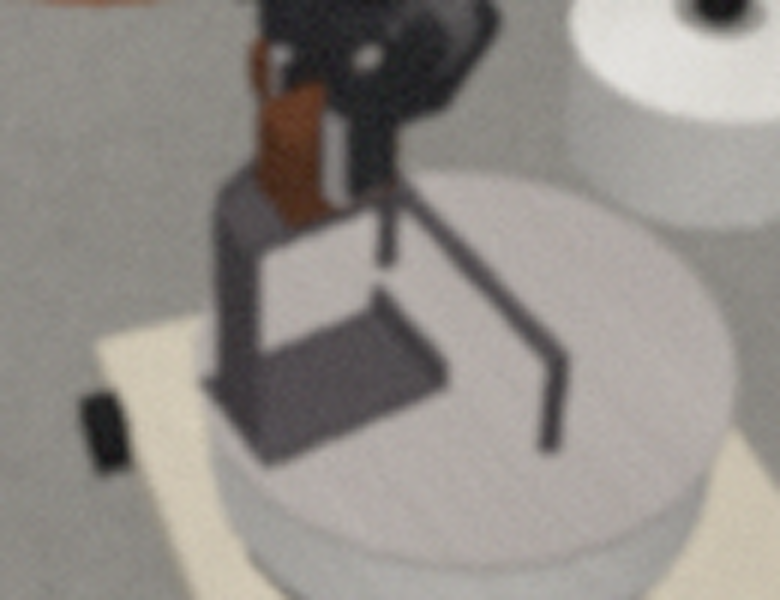

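The lip runs (375,290)–(447,370), short of and parallel to the bar (390,200)–(565,355). The post feet are at (387,265) and (550,450).

```bash
python3 - <<'E'
from h import *
s=cam('side');P=lambda u,v,z:plane(s,u/6+270-.5,v/6+170-.5,z)[:2]
a=np.radians(15);U=np.array([[np.cos(a),np.sin(a)],[-np.sin(a),np.cos(a)]])
print('posts',U@P(387,262,.089),U@P(550,448,.089),'bar',U@P(392,197,.133),U@P(566,355,.133))
print('tongue near corners tip/back',U@P(447,385,.099),U@P(270,465,.099),'lip top',U@P(376,288,.113),U@P(447,365,.113))
print('exp bar',U@[.575,-.2145],'exp grip',U@[.5234,-.2286])
E
```

```text
posts [ 0.50164417 -0.30501353] [ 0.50030629 -0.40966303] bar [ 0.49516321 -0.31612784] [ 0.50260431 -0.4095467 ]
tongue near corners tip/back [ 0.48085739 -0.37529325] [ 0.41067507 -0.3755355 ] lip top [ 0.47730155 -0.33483605] [ 0.47813801 -0.37820948]
exp bar [ 0.49989066 -0.35601204] exp grip [ 0.44639954 -0.35627653]
```

Call:
move_arm(
  moves=[
    {"gripper": 0, "x": 0, "y": -1.2, "z": 0, "roll": 0},
    {"gripper": 0, "x": 0, "y": -1.2, "z": 0, "roll": 0},
    {"gripper": 0, "x": 0, "y": -1.2, "z": 0, "roll": 0},
    {"gripper": 0, "x": 0, "y": -1.2, "z": 0, "roll": 0},
    {"gripper": 0, "x": 0, "y": -0.8, "z": 0, "roll": 0},
  ],
)

```text
time_s: 8.2
eef_pos: [0.5788, -0.2136, 0.3745]
eef_rot: [-0.0, 0.793, -0.609, -0.0]
wrist_force: [1.4, 0.2, -1.9]
opening: 0.271
```

Call:
move_arm(
  moves=[
    {"gripper": 0, "x": 0, "y": 0, "z": -1, "roll": 0},
    {"gripper": 0, "x": 0, "y": 0, "z": -0.8, "roll": 0},
    {"gripper": 0, "x": 0, "y": 0, "z": -0.2, "roll": 0},
    {"gripper": 0, "x": 0, "y": 0, "z": 0, "roll": 0},
    {"gripper": 0, "x": 0, "y": 0, "z": 0, "roll": 0},
  ],
)

```text
time_s: 8.82
eef_pos: [0.5776, -0.2141, 0.3945]
eef_rot: [0.0, 0.793, -0.609, -0.0]
wrist_force: [0.0, -0.7, -2.1]
opening: 0.266
```

Call:
move_arm(
  moves=[
    {"gripper": 0, "x": 0, "y": 0, "z": -0.2, "roll": 0},
    {"gripper": 0, "x": 0, "y": 0, "z": -0.2, "roll": 0},
    {"gripper": 0, "x": 0, "y": 0, "z": -0.2, "roll": 0},
    {"gripper": 0, "x": 0, "y": 0, "z": -0.2, "roll": 0},
    {"gripper": 0, "x": 0, "y": 0, "z": -0.2, "roll": 0},
  ],
)

```text
time_s: 9.45
eef_pos: [0.5778, -0.2139, 0.4043]
eef_rot: [0.0, 0.793, -0.609, -0.0]
wrist_force: [-0.4, -0.2, -8.0]
opening: 0.271
```

```bash
python3 - <<'E'
from h import *
s=cam('side');o=ctrl.get_obs();print(o['eef_pos'],o['eef_rot'],o['wrist_force'],o['torque'],o['opening'])
i=s['img'][160:270,270:400];cv2.imwrite('pics/c6.png',cv2.resize(i,None,fx=5,fy=5,interpolation=cv2.INTER_CUBIC)[:,:,::-1])
E
```

```text
[ 0.577873   -0.21398912  0.40477087] [ 7.75343731e-07  7.93294788e-01 -6.08837716e-01 -1.20928692e-04] [ 0.65876589 -0.3527971  -6.33513626] [-0.05677473 -0.06574223  0.00274406] 0.2678193712360083
```

View pics/c6.png

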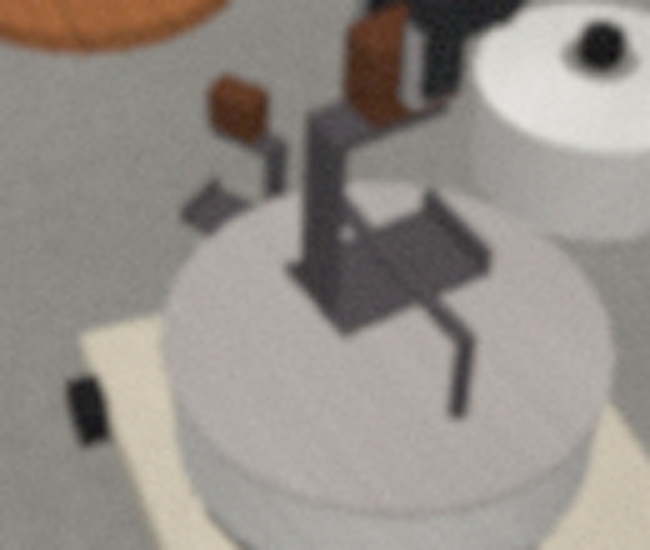

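The picture shows the bar lying on the tongue between the upright and the lip. The wrist load is up by about 4 N, so the lid is hanging. I'll raise it smoothly.

Call:
move_arm(
  moves=[
    {"gripper": 0, "x": 0, "y": 0, "z": -0.4, "roll": 0},
    {"gripper": 0, "x": 0, "y": 0, "z": -0.6, "roll": 0},
    {"gripper": 0, "x": 0, "y": 0, "z": -0.8, "roll": 0},
    {"gripper": 0, "x": 0, "y": 0, "z": -1, "roll": 0},
    {"gripper": 0, "x": 0, "y": 0, "z": -1, "roll": 0},
  ],
)

```text
time_s: 10.12
eef_pos: [0.5779, -0.214, 0.4437]
eef_rot: [-0.0, 0.793, -0.609, 0.0]
wrist_force: [-0.5, 0.1, -6.2]
opening: 0.263
```

Call:
move_arm(
  moves=[
    {"gripper": 0, "x": 0, "y": 0, "z": -1, "roll": 0},
    {"gripper": 0, "x": 0, "y": 0, "z": -0.8, "roll": 0},
    {"gripper": 0, "x": 0, "y": 0, "z": -0.4, "roll": 0},
    {"gripper": 0, "x": 0, "y": 0, "z": 0, "roll": 0},
    {"gripper": 0, "x": 0, "y": 0, "z": 0, "roll": 0},
  ],
)

```text
time_s: 10.75
eef_pos: [0.5778, -0.214, 0.4642]
eef_rot: [0.0, 0.793, -0.609, -0.0]
wrist_force: [-0.1, 0.5, -7.4]
opening: 0.273
```

```bash
python3 - <<'E'
from h import *
s=cam('side');t=cam('top');o=ctrl.get_obs();print(o['eef_pos'],o['eef_rot'],o['wrist_force'],o['torque'],o['opening'])
i=np.hstack([s['img'][100:300,240:440],t['img'][100:300,270:470]]);cv2.imwrite('pics/c7.png',cv2.resize(i,None,fx=2,fy=2,interpolation=cv2.INTER_CUBIC)[:,:,::-1])
E
```

```text
[ 0.57780118 -0.21397467  0.46414131] [ 4.80944771e-05  7.93292471e-01 -6.08840565e-01 -4.68504926e-04] [-0.88224101 -0.3116448  -6.48086289] [ 0.00351418  0.03695398 -0.00833849] 0.2710791155563595
```

View pics/c7.png

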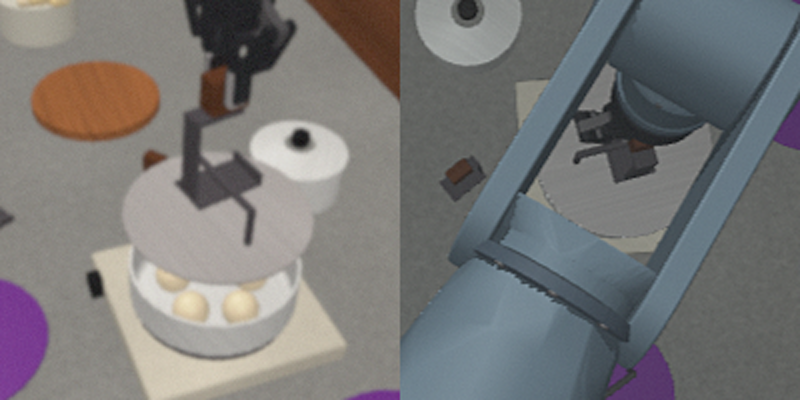

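The lid hangs level clear of the pan: its disc is centred near (218,215) in the left (side) half, with the pot untouched. Now I'll carry it to the rest.

Call:
move_arm(
  moves=[
    {"gripper": 0, "x": -0.5, "y": -0.1, "z": 0, "roll": 0},
    {"gripper": 0, "x": -1, "y": -0.2, "z": 0, "roll": 0},
    {"gripper": 0, "x": -1.5, "y": -0.2, "z": 0, "roll": 0},
    {"gripper": 0, "x": -2.2, "y": -0.4, "z": 0, "roll": 0},
    {"gripper": 0, "x": -2.2, "y": -0.4, "z": 0, "roll": 0},
  ],
)

```text
time_s: 11.48
eef_pos: [0.571, -0.1372, 0.4648]
eef_rot: [-0.0, 0.793, -0.609, -0.0]
wrist_force: [0.8, -0.4, -6.5]
opening: 0.267
```

Call:
move_arm(
  moves=[
    {"gripper": 0, "x": -2.2, "y": -0.4, "z": 0, "roll": 0},
    {"gripper": 0, "x": -2.2, "y": -0.4, "z": 0, "roll": 0},
    {"gripper": 0, "x": -2.2, "y": -0.4, "z": 0, "roll": 0},
    {"gripper": 0, "x": -2.2, "y": -0.4, "z": 0, "roll": 0},
    {"gripper": 0, "x": -2.2, "y": -0.4, "z": 0, "roll": 0},
  ],
)

```text
time_s: 12.1
eef_pos: [0.562, -0.0262, 0.4647]
eef_rot: [-0.0, 0.793, -0.609, 0.0]
wrist_force: [0.1, 0.0, -7.0]
opening: 0.272
```

Call:
move_arm(
  moves=[
    {"gripper": 0, "x": -2.2, "y": -0.4, "z": 0, "roll": 0},
    {"gripper": 0, "x": -2.2, "y": -0.4, "z": 0, "roll": 0},
    {"gripper": 0, "x": -2.2, "y": -0.4, "z": 0, "roll": 0},
    {"gripper": 0, "x": -2.2, "y": -0.4, "z": 0, "roll": 0},
    {"gripper": 0, "x": -2.2, "y": -0.4, "z": 0, "roll": 0},
  ],
)

```text
time_s: 12.72
eef_pos: [0.5527, 0.0851, 0.4647]
eef_rot: [-0.0, 0.793, -0.609, 0.0]
wrist_force: [1.4, 0.3, -6.5]
opening: 0.267
```

Call:
move_arm(
  moves=[
    {"gripper": 0, "x": -2.2, "y": -0.4, "z": 0, "roll": 0},
    {"gripper": 0, "x": -2.2, "y": -0.4, "z": 0, "roll": 0},
    {"gripper": 0, "x": -2.2, "y": -0.4, "z": 0, "roll": 0},
    {"gripper": 0, "x": -2.2, "y": -0.4, "z": 0, "roll": 0},
    {"gripper": 0, "x": -2.2, "y": -0.4, "z": 0, "roll": 0},
  ],
)

```text
time_s: 13.35
eef_pos: [0.5435, 0.1965, 0.4647]
eef_rot: [-0.0, 0.793, -0.609, -0.0]
wrist_force: [0.4, 0.0, -7.3]
opening: 0.268
```

Call:
move_arm(
  moves=[
    {"gripper": 0, "x": -1.5, "y": -0.2, "z": 0, "roll": 0},
    {"gripper": 0, "x": -1, "y": -0.2, "z": 0, "roll": 0},
    {"gripper": 0, "x": -0.5, "y": -0.1, "z": 0, "roll": 0},
    {"gripper": 0, "x": 0, "y": 0, "z": 0, "roll": 0},
    {"gripper": 0, "x": 0, "y": 0, "z": 0, "roll": 0},
  ],
)

```text
time_s: 13.98
eef_pos: [0.5411, 0.2249, 0.4647]
eef_rot: [0.0, 0.793, -0.609, 0.0]
wrist_force: [-0.6, 0.4, -6.4]
opening: 0.273
```

```bash
python3 - <<'E'
from h import *
s=cam('side');t=cam('top');o=ctrl.get_obs();print(o['eef_pos'],o['eef_rot'],o['wrist_force'],o['torque'],o['opening'])
i=np.hstack([s['img'][60:220,200:360],t['img'][120:280,110:270]]);cv2.imwrite('pics/c8.png',cv2.resize(i,None,fx=2.5,fy=2.5,interpolation=cv2.INTER_CUBIC)[:,:,::-1])
E
```

```text
[0.54111989 0.22486745 0.46468841] [ 9.66938121e-05  7.93054828e-01 -6.09150250e-01  5.65830855e-05] [-0.24975011 -0.24925969 -6.66408414] [-0.01193214 -0.02022214  0.03717683] 0.2698773931509764
```

View pics/c8.png

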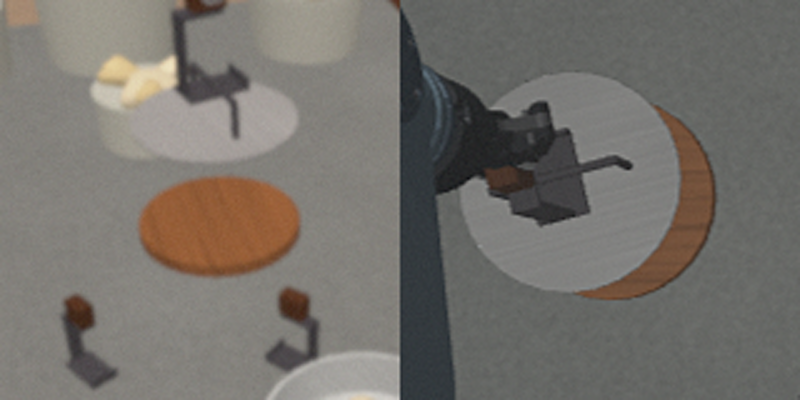

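The lid hangs above the rest: in the side half its disc is at about (214,121) and the rest at (219,222); in the top half the disc is centred at about (572,182). I'll check the centring numerically.

```bash
python3 - <<'E'
from h import *
np.set_printoptions(precision=4,suppress=True)
t=cam('top');s=cam('side')
h=cv2.cvtColor(s['img'],cv2.COLOR_RGB2HSV);m=cv2.inRange(h,(0,90,30),(18,255,255));m[:130]=0;m[172:]=0;m[:,:250]=0;m[:,325:]=0
k=max(cv2.findContours(m,0,1)[0],key=cv2.contourArea)[:,0]
# rest: use only upper half of outline (top-face rim) -> project to plane, fit circle
def fit(P):
    A=np.c_[2*P[:,:2],np.ones(len(P))];x=np.linalg.lstsq(A,(P[:,:2]**2).sum(1),rcond=None)[0];return x[:2],np.sqrt(x[2]+x[0]**2+x[1]**2)
k=cv2.findContours(m,0,cv2.CHAIN_APPROX_NONE)[0];k=max(k,key=cv2.contourArea)[:,0].astype(float)
ku=k[k[:,1]<np.median(k[:,1])];print('rest side',fit(np.array([plane(s,u,v,.018) for u,v in ku])))
print('lid top approx',plane(t,178.3,192.3,.155), 'radius est', 111/2.5*(t['world_from_camera'][2][3]-.155)/t['fx'])
g=cv2.GaussianBlur(cv2.cvtColor(t['img'],cv2.COLOR_RGB2GRAY),(3,3),0)
print(cv2.HoughCircles(g[130:255,120:240],cv2.HOUGH_GRADIENT,1,60,param1=60,param2=12,minRadius=41,maxRadius=50))
gs=s['img'].min(2)
print('lid side',plane(s,213.5/2.5+200-.5,120.5/2.5+60-.5,.155))
for e in((128,120.5),(299,120.5)): print(plane(s,e[0]/2.5+200-.5,e[1]/2.5+60-.5,.155))
E
```

```text
rest side (array([0.5375, 0.2231]), np.float64(0.09693003216834406))
lid top approx [0.5399 0.2205 0.155 ] radius est 0.09443196509108626
[[[56.5 60.5 44.9]]]
lid side [0.5367 0.2172 0.155 ]
[0.4437 0.2436 0.155 ]
[0.6295 0.1908 0.155 ]
```

Call:
move_arm(
  moves=[
    {"gripper": 0, "x": -0.2, "y": 0.15, "z": 0.4, "roll": 0},
    {"gripper": 0, "x": 0, "y": 0, "z": 0.8, "roll": 0},
    {"gripper": 0, "x": 0, "y": 0, "z": 1.2, "roll": 0},
    {"gripper": 0, "x": 0, "y": 0, "z": 1.6, "roll": 0},
    {"gripper": 0, "x": 0, "y": 0, "z": 1.6, "roll": 0},
  ],
)

```text
time_s: 14.8
eef_pos: [0.5388, 0.2269, 0.407]
eef_rot: [0.0, 0.793, -0.609, -0.0]
wrist_force: [-0.6, 0.5, -7.4]
opening: 0.27
```

Call:
move_arm(
  moves=[
    {"gripper": 0, "x": 0, "y": 0, "z": 1.6, "roll": 0},
    {"gripper": 0, "x": 0, "y": 0, "z": 1.4, "roll": 0},
    {"gripper": 0, "x": 0, "y": 0, "z": 1, "roll": 0},
    {"gripper": 0, "x": 0, "y": 0, "z": 0.6, "roll": 0},
    {"gripper": 0, "x": 0, "y": 0, "z": 0.3, "roll": 0},
  ],
)

```text
time_s: 15.42
eef_pos: [0.5391, 0.227, 0.3596]
eef_rot: [-0.0, 0.793, -0.609, 0.0]
wrist_force: [-0.0, 0.7, -7.7]
opening: 0.268
```

```bash
python3 - <<'E'
from h import *
s=cam('side');t=cam('top');o=ctrl.get_obs();print(o['eef_pos'],o['wrist_force'],o['torque'])
i=np.hstack([s['img'][90:190,230:350],t['img'][140:240,140:260]]);cv2.imwrite('pics/c9.png',cv2.resize(i,None,fx=3.33,fy=3.33,interpolation=cv2.INTER_CUBIC)[:,:,::-1])
E
```

```text
[0.53905542 0.22695618 0.35972663] [-0.03363158  0.18791511 -7.3583303 ] [-0.06490667  0.05304245  0.00539718]
```

View pics/c9.png

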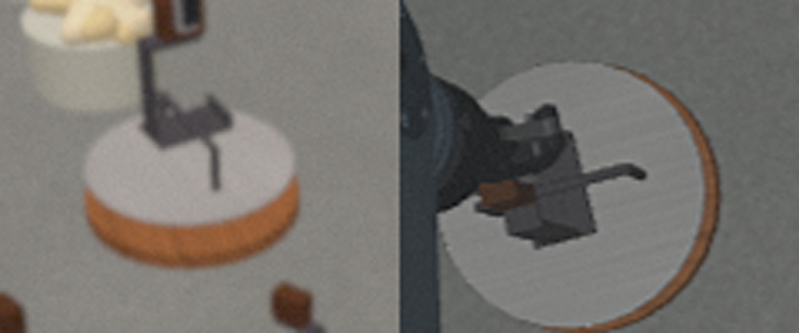

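Lid and rest are nearly concentric, with the lid about 2 cm up: the lid spans (83–297, 108–226) in the side half and (437–703, 62–330) in the top half. I'll compute the offset.

```bash
cat > lid.py <<'E'
from h import *
np.set_printoptions(precision=4,suppress=True)
def fit(P):
    A=np.c_[2*P[:,:2],np.ones(len(P))];x=np.linalg.lstsq(A,(P[:,:2]**2).sum(1),rcond=None)[0];return x[:2],np.sqrt(x[2]+x[0]**2+x[1]**2)
def rim(name,z,guess,r=.096):
    # radial edge search of lid rim: strongest gradient within +-8 mm of the rim about the guess
    c=cam(name);g=cv2.GaussianBlur(c['img'],(0,0),1).astype(np.float32);P=[]
    for a in np.radians(np.arange(0,360,4)):
        rr=np.arange(r-.008,r+.008,.0005)
        pt=[proj(c,[guess[0]+q*np.cos(a),guess[1]+q*np.sin(a),z]) for q in rr]
        uv=np.float32(pt);v=cv2.remap(g,uv[:,:1],uv[:,1:],cv2.INTER_LINEAR)[:,0]
        d=np.abs(np.gradient(v,axis=0)).sum(1)
        j=d.argmax()
        if d[j]>1.5 and 1<j<len(rr)-2: P.append([guess[0]+rr[j]*np.cos(a),guess[1]+rr[j]*np.sin(a)])
    P=np.array(P)
    for _ in range(6):
        x,R=fit(P);e=abs(np.hypot(*(P-x).T)-R);P=P[e<max(.0015,np.median(e)*2)]
    return x,R,len(P)
E
python3 - <<'E'
from lid import *
for z in(.047,.050): print(z,rim('top',z,(.538,.223)),rim('side',z,(.538,.223)))
print(rim('top',.018,(.538,.224),.1))
E
```

```text
0.047 (array([0.5384, 0.2253]), np.float64(0.09528380249576845), 78) (array([0.5385, 0.2258]), np.float64(0.09536866723471654), 40)
0.05 (array([0.5385, 0.2246]), np.float64(0.09520209619349865), 73) (array([0.5372, 0.2242]), np.float64(0.0962178417315957), 45)
(array([0.5392, 0.225 ]), np.float64(0.1023160893343174), 30)
```

Centred to within 1.5 mm. I'll lower gently.

Call:
move_arm(
  moves=[
    {"gripper": 0, "x": 0, "y": 0, "z": 0.5, "roll": 0},
    {"gripper": 0, "x": 0, "y": 0, "z": 0.5, "roll": 0},
    {"gripper": 0, "x": 0, "y": 0, "z": 0.3, "roll": 0},
    {"gripper": 0, "x": 0, "y": 0, "z": 0.2, "roll": 0},
    {"gripper": 0, "x": 0, "y": 0, "z": 0.2, "roll": 0},
  ],
)

```text
time_s: 16.4
eef_pos: [0.5391, 0.2269, 0.3426]
eef_rot: [-0.0, 0.793, -0.609, 0.0]
wrist_force: [-0.5, -0.3, -6.7]
opening: 0.27
```

Call:
move_arm(
  moves=[
    {"gripper": 0, "x": 0, "y": 0, "z": 0.1, "roll": 0},
    {"gripper": 0, "x": 0, "y": 0, "z": 0.1, "roll": 0},
    {"gripper": 0, "x": 0, "y": 0, "z": 0.1, "roll": 0},
    {"gripper": 0, "x": 0, "y": 0, "z": 0.1, "roll": 0},
    {"gripper": 0, "x": 0, "y": 0, "z": 0.1, "roll": 0},
  ],
)

```text
time_s: 17.02
eef_pos: [0.5394, 0.227, 0.3385]
eef_rot: [-0.001, 0.793, -0.609, 0.001]
wrist_force: [-0.9, -0.8, -2.6]
opening: 0.265
```

Call:
move_arm(
  moves=[
    {"gripper": 0, "x": 0, "y": 0, "z": 0.1, "roll": 0},
    {"gripper": 0, "x": 0, "y": 0, "z": 0.1, "roll": 0},
    {"gripper": 0, "x": 0, "y": 0, "z": 0.1, "roll": 0},
    {"gripper": 0, "x": 0, "y": 0, "z": 0.1, "roll": 0},
    {"gripper": 0, "x": 0, "y": 0, "z": 0, "roll": 0},
  ],
)

```text
time_s: 17.65
eef_pos: [0.5389, 0.2269, 0.3335]
eef_rot: [0.0, 0.793, -0.609, -0.0]
wrist_force: [0.6, -0.4, -3.3]
opening: 0.266
```

Call:
move_arm(
  moves=[
    {"gripper": 0, "x": 0, "y": 0, "z": 0.5, "roll": 0},
    {"gripper": 0, "x": 0, "y": 0, "z": 0.7, "roll": 0},
    {"gripper": 0, "x": 0, "y": 0, "z": 0.5, "roll": 0},
    {"gripper": 0, "x": 0, "y": 0, "z": 0, "roll": 0},
    {"gripper": 0, "x": 0, "y": 0.5, "z": 0, "roll": 0},
  ],
)

```text
time_s: 18.27
eef_pos: [0.5343, 0.2256, 0.3167]
eef_rot: [-0.0, 0.793, -0.609, 0.0]
wrist_force: [-0.9, -0.6, -2.5]
opening: 0.268
```

Call:
move_arm(
  moves=[
    {"gripper": 0, "x": 0, "y": 1, "z": 0, "roll": 0},
    {"gripper": 0, "x": 0, "y": 1.2, "z": 0, "roll": 0},
    {"gripper": 0, "x": 0, "y": 1.2, "z": 0, "roll": 0},
    {"gripper": 0, "x": 0, "y": 1.2, "z": 0, "roll": 0},
    {"gripper": 0, "x": 0, "y": 1.2, "z": 0, "roll": 0},
  ],
)

```text
time_s: 18.9
eef_pos: [0.4772, 0.2104, 0.3168]
eef_rot: [-0.0, 0.793, -0.609, 0.0]
wrist_force: [0.5, -0.4, -2.5]
opening: 0.265
```

Call:
move_arm(
  moves=[
    {"gripper": 0, "x": 0, "y": 1.5, "z": 0, "roll": 0},
    {"gripper": 0, "x": 0, "y": 1.5, "z": 0, "roll": 0},
    {"gripper": 0, "x": 0, "y": 1.5, "z": 0, "roll": 0},
    {"gripper": 0, "x": 0, "y": 1.5, "z": 0, "roll": 0},
    {"gripper": 0, "x": 0, "y": 1.5, "z": 0, "roll": 0},
  ],
)

```text
time_s: 19.52
eef_pos: [0.4047, 0.191, 0.3167]
eef_rot: [-0.0, 0.793, -0.609, 0.0]
wrist_force: [0.2, 0.6, -2.1]
opening: 0.274
```

```bash
python3 - <<'E'
from lid import *
o=ctrl.get_obs();print(o['eef_pos'],o['eef_rot'],o['wrist_force'])
print(rim('top',.030,(.538,.224)),rim('side',.030,(.538,.224)))
E
```

```text
[0.4047 0.191  0.3167] [-0.0001  0.7933 -0.6088  0.    ] [ 0.2448  0.6372 -2.1372]
(array([0.5382, 0.2235]), np.float64(0.0950081143456965), 79) (array([0.5361, 0.2226]), np.float64(0.09593034742733351), 58)
```

Call:
move_arm(
  moves=[
    {"gripper": 0, "x": 0, "y": 0, "z": -2, "roll": 0},
    {"gripper": 0, "x": 0, "y": 0, "z": -3, "roll": 0},
    {"gripper": 0, "x": 3, "y": 0, "z": 0, "roll": 0},
    {"gripper": 0, "x": 4, "y": -0.3, "z": 0, "roll": 0},
    {"gripper": 0, "x": 4, "y": -0.3, "z": 0, "roll": 0},
  ],
)

```text
time_s: 20.25
eef_pos: [0.4405, 0.0856, 0.3671]
eef_rot: [-0.0, 0.793, -0.609, 0.001]
wrist_force: [-0.3, -0.3, -2.2]
opening: 0.272
```

Call:
move_arm(
  moves=[
    {"gripper": 0, "x": 4, "y": -0.3, "z": 0, "roll": 0},
    {"gripper": 0, "x": 3, "y": 0, "z": 0, "roll": 0},
    {"gripper": 0, "x": 0, "y": 0, "z": 2, "roll": 0},
    {"gripper": 0, "x": 0, "y": 0, "z": 3, "roll": 0},
    {"gripper": 0, "x": 0, "y": 0, "z": 2, "roll": 0},
  ],
)

```text
time_s: 20.88
eef_pos: [0.4609, 0.0194, 0.2955]
eef_rot: [0.0, 0.793, -0.609, -0.0]
wrist_force: [-0.4, -0.6, -3.2]
opening: 0.27
```

Call:
move_arm(
  moves=[
    {"gripper": 0, "x": 0, "y": 0, "z": 1, "roll": 0},
    {"gripper": 0, "x": 0, "y": 0, "z": 0.5, "roll": 0},
    {"gripper": 0, "x": 0, "y": 0, "z": 0.3, "roll": 0},
    {"gripper": 0, "x": 0, "y": 0, "z": 0.1, "roll": 0},
    {"gripper": 0, "x": 0, "y": 0, "z": 0, "roll": 0},
  ],
)

```text
time_s: 21.5
eef_pos: [0.4611, 0.0197, 0.2781]
eef_rot: [-0.0, 0.793, -0.609, 0.0]
wrist_force: [-0.5, -0.1, -2.5]
opening: 0.268
```

Call:
move_arm(
  moves=[
    {"gripper": 0, "x": 0, "y": 0, "z": 0.1, "roll": 0},
    {"gripper": 0, "x": 0, "y": 0, "z": 0.1, "roll": 0},
    {"gripper": 0, "x": 0, "y": 0, "z": 0.05, "roll": 0},
    {"gripper": 0, "x": 0, "y": 0, "z": 0, "roll": 0},
    {"gripper": 0, "x": 0, "y": 0, "z": 0, "roll": 0},
  ],
)

```text
time_s: 22.12
eef_pos: [0.461, 0.0197, 0.2755]
eef_rot: [-0.0, 0.793, -0.609, 0.0]
wrist_force: [-1.5, 1.7, 2.9]
opening: 0.273
```

Contact: the force went from -2.5 to +2.9 N. I'll release, then retreat upward.

Call:
move_arm(
  moves=[
    {"gripper": 35, "x": 0, "y": 0, "z": 0, "roll": 0},
    {"gripper": 45, "x": 0, "y": 0, "z": 0, "roll": 0},
    {"gripper": 70, "x": 0, "y": 0, "z": 0, "roll": 0},
    {"gripper": 100, "x": 0, "y": 0, "z": 0, "roll": 0},
    {"gripper": 100, "x": 0, "y": 0, "z": 0, "roll": 0},
  ],
)

```text
time_s: 22.75
eef_pos: [0.461, 0.0197, 0.2752]
eef_rot: [-0.0, 0.793, -0.609, 0.0]
wrist_force: [0.5, 0.3, -0.4]
opening: 0.999
```

Call:
move_arm(
  moves=[
    {"gripper": 100, "x": 0, "y": 0, "z": 0, "roll": 0},
    {"gripper": 100, "x": 0, "y": 0, "z": -1, "roll": 0},
    {"gripper": 100, "x": 0, "y": 0, "z": -2, "roll": 0},
    {"gripper": 100, "x": 0, "y": 0, "z": -3, "roll": 0},
    {"gripper": 100, "x": 0, "y": 0, "z": -4, "roll": 0},
  ],
)

```text
time_s: 23.38
eef_pos: [0.4606, 0.0198, 0.3762]
eef_rot: [0.0, 0.793, -0.609, -0.001]
wrist_force: [-0.5, -0.5, -0.8]
opening: 1.005
```

Call:
move_arm(
  moves=[
    {"gripper": 100, "x": 0, "y": 0, "z": -4, "roll": 0},
    {"gripper": 100, "x": 4, "y": 0, "z": 0, "roll": 0},
    {"gripper": 100, "x": 5, "y": 0, "z": 0, "roll": 0},
    {"gripper": 100, "x": 5, "y": 0, "z": 0, "roll": 0},
    {"gripper": 100, "x": 5, "y": 0, "z": 0, "roll": 0},
  ],
)

```text
time_s: 24.0
eef_pos: [0.5103, -0.1653, 0.4162]
eef_rot: [-0.0, 0.793, -0.609, 0.001]
wrist_force: [1.4, 0.9, 0.3]
opening: 0.997
```

```bash
python3 - <<'E'
from lid import *
o=ctrl.get_obs();print(o['eef_pos'],o['wrist_force'],o['opening'],o['time_s'])
print(rim('top',.030,(.538,.224)),rim('side',.030,(.538,.224)))
s=cam('side');t=cam('top')
i=np.hstack([s['img'][90:290,200:440],t['img'][80:280,130:370]]);cv2.imwrite('pics/c10.png',cv2.resize(i,None,fx=1.66,fy=1.66,interpolation=cv2.INTER_CUBIC)[:,:,::-1])
E
```

```text
[ 0.5103 -0.1653  0.4162] [1.385  0.9378 0.2771] 0.9965453106654399 24.0
(array([0.5381, 0.2236]), np.float64(0.09499011079781997), 85) (array([0.5383, 0.2235]), np.float64(0.09626055404890284), 45)
```

View pics/c10.png

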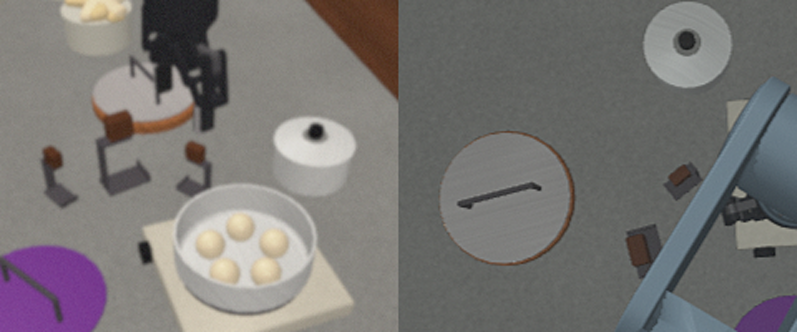

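The lid lies flat on the rest (top half, centred at about (506,198)), the lifter stands upright at (643,250), the pot is in place and the gripper is clear.

```bash
python3 -c "
from bench import ctrl
print(ctrl.hand_in())"
```

```text
the job is handed in; nothing more can be done
None
```

The lid is on the wooden rest and the lifter stands upright on the bare counter. The job was handed in at about 24 s of the 64 s allowed; no verdict was reported.

**What I did:** I gripped the largest lifter, slid its tongue under the steel lid's bar and lifted the lid level off the pan. I then carried it to the rest and lowered it in 1 mm steps until the load came off. After that I drew the lifter out, set it down until it touched the counter and let go.

**Last checks:**
- **Lid centring:** both cameras put the lid centre at about (0.538, 0.2235) m. The rest centre measured (0.538, 0.223–0.225) m, so the lid is within about 2 mm.
- **Last picture:** the lid is flat, the lifter is upright and released, the knob pot stands where it did, and the open gripper is clear of everything.
- **Forces:** the wrist force readings after each move stayed below about 8 N.

**Disagreements:** early on, a circle search placed the lid about 2 px away from the other measurements, so I did not use it. The two cameras differed by 1–2 mm in some of the intermediate lid measurements. No check failed.

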